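# Move the tasting flight of coffee doses to the tasting rack

## Robot

A 7-joint arm with a two-finger parallel gripper is mounted at the origin on the work surface. World frame = base frame: x ahead of the robot, y to its left, z up, the work surface at z = 0. Lengths are in m, angles in rad, forces in N, time in s.
With the tool pointing down it reaches from about 0.4 to 0.875 m from the base axis. Payload 6.5 kg.
Tool frame: the origin (TCP) lies on the centre line of the jaws, within the pads' length; the fingertips stand 11 mm ahead of it and the grasp point (between the pads) lies 8 mm behind it (manip.nose_length is the distance from the TCP to the fingertips, in m); x points along the fingers, y is the direction in which the jaws open and shut, and the axes are right-handed (so a half turn about x gives the same grasp; the last joint's range is limited). The gripper opens to 88 mm and grips with 3 to 60 N. Pads are 18 mm wide; open, the fingers measure 123 mm over their backs; the gripper's body (75 mm by 187 mm) begins 45 mm behind the grasp point.
Start: joints at [-1.303, 0.536, -0.004, 1.538, 0.003, 1.067, -0.071], TCP at [0.213, 0.614, 0.25] pointing down, gripper open.
Joint ranges: [-2.7, 2.7], [-0.37, 2.16], [-1.27, 1.26], [0.24, 2.4], [-1.31, 4.45], [0.19, 1.91], [-2.76, 2.76]. Speed limits (rad/s): [2.39, 2.39, 3.14, 3.14, 3.14, 3.14, 3.14].

## Interface

Orientations are given as [roll, pitch, yaw] about the fixed x, y, z axes, in that order (R = Rz(yaw) Ry(pitch) Rx(roll)).
In Python, from station import manip gives the robot as it stands.
- The arm moves only by the tool step_arm, never from a script. Its argument "increments" is a list that holds one entry, the list of rows, each a list of 7 numbers: the turn, a rotation vector about the tool's x, y, z normalised to -1 to 1, where 1 is 1.5 rad, then the shift along the tool's x, y, z normalised to -1 to 1, where 1 is 25 cm, then the opening, from 0 (shut) to 1 (fully open). A call has 1 to 20 rows; each row shifts and turns the pose as measured when the row begins, along the tool's axes as they then stand; what a row does not reach is not made up. A row lasts 1/12 s, in which the tool goes at most 41.7 mm and 7.16 degrees, less where a joint would pass 70% of its speed; a pose out of reach is approached as far as the arm can. A call with a number of a shift or a turn outside -1 to 1 is refused whole. A call with a gripper value outside its range is refused whole. The fingers move at their own pace and stop on an object; the grip force is fixed at half the most. Time passes only in rows, so rows that do not move let the fingers close. It gives the time, the measured TCP pose, the force and the opening at its end, in the units of the state.
- manip.read_state(): the state, without advancing time (a new reading comes with each control period).
- manip.read_camera(name): name is "scene" or "side" or "wrist"; returns the picture (400x640x3 uint8, red, green, blue); there is no depth.
- manip.camera_params(name): a dict with "fovy" (degrees; the focal length in pixels is half the picture's height over the tangent of half this angle, whatever the lens; pixels are square), "cx", "cy" (the principal point, pixels), "distortion" ([k1, k2, p1, p2, k3] as OpenCV has them; the pictures are not rectified), "R" (3x3) and "t" (3): a world point X has camera coordinates R X + t; the wrist camera has in their place "T_tool_cam" (4x4, takes a point from camera to tool coordinates, whose origin is the TCP and whose axes are the tool frame's). Camera axes: x right, y down, z forward; pixel columns grow to the right and rows downward; lengths in m; the calibration is good to about 2 mm. A picture is of the moment at which its call begins: read the wrist's pose just before it. camera_params takes no time and is no camera call.
- manip.hand_in(): hands the job in, once; it reports no verdict.
The state is a dict: "time": time; "joint_pos": joint angles; "joint_vel": joint speeds; "effort": joint torques, N m; "position": TCP position; "orientation": TCP orientation; "wrist_force": force on the tool from outside, world axes, zero at the start; "moment": the same for the moment, N m; "grip_width": finger opening in m.
Only numpy, scipy, OpenCV 4.12 (cv2) and the standard library are available. Lean on these libraries where they do the work, as an engineer would, in place of code of your own. Each camera call takes 0.05 s, during which the arm holds its last target. There are 200 camera calls.

## Task

The four capped coffee doses for the tasting have been weighed out and stand in the dark prep rack, each in front of the stock jar it was filled from. Move all four tubes to the white tasting rack, in the same order from left to right as they stand now (the order of the jars), each lowered upright and fully home in its hole. Do not drop a tube or tip one over, and leave the stock jars where they are.

Things in the scene. Friction and masses are not known exactly. Their poses are not given: they have to be found in the camera images.
- prep_rack: Prep rack: dark wooden block, brass end plates, 62 (x) x 268 (y) x 42 mm, fixed, yaw up to 0.35 rad. Four holes in a row at x = 0, y = -96, -32, 32, 96 mm, 37 mm wide, 30 deep (flat bottom 12 mm above the table). Origin: centre of underside; x away from the robot, y along the row to its left, z up. A tube stands in each hole at the start; the jars stand in a row on its far side.
- tasting_rack: Tasting rack: white block, steel end plates, 62 (x) x 268 (y) x 42 mm, fixed, yaw up to 0.35 rad. Four holes in a row at x = 0, y = -96, -32, 32, 96 mm, 37 mm wide, 30 deep (flat bottom 12 mm above the table). Origin: centre of underside; x away from the robot, y along the row to its left, z up. Empty at the start; it is left or right of the prep rack.
- tube_red: Capped coffee dose tube, 100 mm tall, about 80 g: amber glass 30 mm in diameter, flat foot tapered to 24 mm over the lowest 6 mm; red cap 34 mm in diameter from 78 mm up to the top. Starts upright in any hole of the prep rack, foot on the hole's bottom. Origin: centre of the foot; z up along the tube.
- tube_yellow: Capped coffee dose tube, 100 mm tall, about 80 g: amber glass 30 mm in diameter, flat foot tapered to 24 mm over the lowest 6 mm; yellow cap 34 mm in diameter from 78 mm up to the top. Starts upright in any hole of the prep rack, foot on the hole's bottom. Origin: centre of the foot; z up along the tube.
- tube_blue: Capped coffee dose tube, 100 mm tall, about 80 g: amber glass 30 mm in diameter, flat foot tapered to 24 mm over the lowest 6 mm; blue cap 34 mm in diameter from 78 mm up to the top. Starts upright in any hole of the prep rack, foot on the hole's bottom. Origin: centre of the foot; z up along the tube.
- tube_green: Capped coffee dose tube, 100 mm tall, about 80 g: amber glass 30 mm in diameter, flat foot tapered to 24 mm over the lowest 6 mm; green cap 34 mm in diameter from 78 mm up to the top. Starts upright in any hole of the prep rack, foot on the hole's bottom. Origin: centre of the foot; z up along the tube.
- jar_red: Bystander: squat amber stock jar with red lid and plain paper band, 52 mm in diameter, 66 mm tall, about 180 g, loose on the table 85 mm behind (+x of the prep rack) the hole where the red tube starts. Origin: centre of underside, z up.
- jar_yellow: Bystander: squat amber stock jar with yellow lid and plain paper band, 52 mm in diameter, 66 mm tall, about 180 g, loose on the table 85 mm behind (+x of the prep rack) the hole where the yellow tube starts. Origin: centre of underside, z up.
- jar_blue: Bystander: squat amber stock jar with blue lid and plain paper band, 52 mm in diameter, 66 mm tall, about 180 g, loose on the table 85 mm behind (+x of the prep rack) the hole where the blue tube starts. Origin: centre of underside, z up.
- jar_green: Bystander: squat amber stock jar with green lid and plain paper band, 52 mm in diameter, 66 mm tall, about 180 g, loose on the table 85 mm behind (+x of the prep rack) the hole where the green tube starts. Origin: centre of underside, z up.

How it is judged:
At the end, for the whole second after the job is handed in: Each tube stands in the tasting-rack hole that has the same place in the row as its jar has behind the prep rack: within 8 mm of the hole centre, foot within 5 mm of the bottom, upright within 0.12 rad, released and at rest; every jar within 15 mm of its start (((y of jar_red in the frame of prep_rack between -0.121 and -0.071 m and y of tube_red in the frame of tasting_rack between -0.104 and -0.088 m) or (y of jar_red in the frame of prep_rack between -0.057 and -0.007 m and y of tube_red in the frame of tasting_rack between -0.04 and -0.024 m) or (y of jar_red in the frame of prep_rack between 0.007 and 0.057 m and y of tube_red in the frame of tasting_rack between 0.024 and 0.04 m) or (y of jar_red in the frame of prep_rack between 0.071 and 0.121 m and y of tube_red in the frame of tasting_rack between 0.088 and 0.104 m)) and x of tube_red in the frame of tasting_rack between -0.008 and 0.008 m and z of each of tube_red, tube_yellow, tube_blue, tube_green in the frame of tasting_rack below 0.017 m and angle between each of tube_red, tube_yellow, tube_blue, tube_green's own z axis and vertical below 0.12 rad and linear speed of each of tube_red, tube_yellow, tube_blue, tube_green below 0.02 m/s and angular speed of each of tube_red, tube_yellow, tube_blue, tube_green below 0.5 rad/s and distance of each of jar_red, jar_yellow, jar_blue, jar_green from where it was at the start of the episode below 0.015 m and ((y of jar_yellow in the frame of prep_rack between -0.121 and -0.071 m and y of tube_yellow in the frame of tasting_rack between -0.104 and -0.088 m) or (y of jar_yellow in the frame of prep_rack between -0.057 and -0.007 m and y of tube_yellow in the frame of tasting_rack between -0.04 and -0.024 m) or (y of jar_yellow in the frame of prep_rack between 0.007 and 0.057 m and y of tube_yellow in the frame of tasting_rack between 0.024 and 0.04 m) or (y of jar_yellow in the frame of prep_rack between 0.071 and 0.121 m and y of tube_yellow in the frame of tasting_rack between 0.088 and 0.104 m)) and x of tube_yellow in the frame of tasting_rack between -0.008 and 0.008 m and ((y of jar_blue in the frame of prep_rack between -0.121 and -0.071 m and y of tube_blue in the frame of tasting_rack between -0.104 and -0.088 m) or (y of jar_blue in the frame of prep_rack between -0.057 and -0.007 m and y of tube_blue in the frame of tasting_rack between -0.04 and -0.024 m) or (y of jar_blue in the frame of prep_rack between 0.007 and 0.057 m and y of tube_blue in the frame of tasting_rack between 0.024 and 0.04 m) or (y of jar_blue in the frame of prep_rack between 0.071 and 0.121 m and y of tube_blue in the frame of tasting_rack between 0.088 and 0.104 m)) and x of tube_blue in the frame of tasting_rack between -0.008 and 0.008 m and ((y of jar_green in the frame of prep_rack between -0.121 and -0.071 m and y of tube_green in the frame of tasting_rack between -0.104 and -0.088 m) or (y of jar_green in the frame of prep_rack between -0.057 and -0.007 m and y of tube_green in the frame of tasting_rack between -0.04 and -0.024 m) or (y of jar_green in the frame of prep_rack between 0.007 and 0.057 m and y of tube_green in the frame of tasting_rack between 0.024 and 0.04 m) or (y of jar_green in the frame of prep_rack between 0.071 and 0.121 m and y of tube_green in the frame of tasting_rack between 0.088 and 0.104 m)) and x of tube_green in the frame of tasting_rack between -0.008 and 0.008 m); the robot touches nothing.
It fails at once if a tube is tipped over (angle between any of tube_red, tube_yellow, tube_blue, tube_green's own z axis and vertical above 1 rad).
It fails at once if a tube is dropped (nothing touches it while its foot is more than 65 mm above the table) ((height (world z) of tube_red above 0.065 m and contact force between tube_red and anything else below 0.01 N) or (height (world z) of tube_yellow above 0.065 m and contact force between tube_yellow and anything else below 0.01 N) or (height (world z) of tube_blue above 0.065 m and contact force between tube_blue and anything else below 0.01 N) or (height (world z) of tube_green above 0.065 m and contact force between tube_green and anything else below 0.01 N)).
It fails at once if a jar is pushed aside by more than 15 mm or knocked over (distance of any of jar_red, jar_yellow, jar_blue, jar_green from where it was at the start of the episode above 0.015 m or angle between any of jar_red, jar_yellow, jar_blue, jar_green's own z axis and vertical above 0.35 rad).
It also fails if it takes over 102 s, if anything falls off the work surface, if the arm or the gripper's body presses on something with over 40 N, if the wrist force passes 120 N, or if a joint passes its speed limit or range.

## Working session

There is one attempt and no reset: what is moved stays moved. The work goes in short steps, Python scripts to look and compute and a tool call to move; the robot and the scene stay as the last step left them, time stands still between calls to the robot, and variables do not carry over. Pictures are saved under pics/ and viewed, about 12 in all and at most 16, crops included, and the job is handed in when it is done.

Besides the shell and the picture viewer there is one more tool, called in YAML: its name, and indented under it one key for each argument. step_arm: Moves the arm, as the interface text tells. Scaled input: -1 to 1 covers 25 cm each way for a shift and 1.5 rad each way for a turn. Its arguments: {"type":"object","properties":{"increments":{"type":"array","items":{"type":"array","items":{"type":"array","items":{"type":"number"}}}}},"required":["increments"]}

```bash
ls; mkdir -p pics
python3 - <<'E'
from station import manip
import cv2
s=manip.read_state(); print({k:s[k] for k in('time','position','orientation','grip_width')}, manip.nose_length)
for n in('scene','side','wrist'):
    p=manip.camera_params(n); print(n,p)
    cv2.imwrite(f'pics/{n}0.png',manip.read_camera(n)[:,:,::-1])
E
```

```text
pics
{'time': 0.0, 'position': array([0.21280106, 0.61354983, 0.24883704]), 'orientation': array([-1.49262084,  1.56906135, -1.82635813]), 'grip_width': 0.08823593647529183} 0.011
scene {'fovy': 55.36510810630029, 'cx': 320.10646624739223, 'cy': 200.9955243374299, 'distortion': array([-0.00863189,  0.        ,  0.        ,  0.        ,  0.        ]), 'R': array([[ 0.77702254,  0.62942318, -0.00790144],
       [ 0.54235218, -0.67579948, -0.49914844],
       [-0.31951539,  0.38356422, -0.86648047]]), 't': array([-0.43179015, -0.29840662,  0.95587662])}
side {'fovy': 55.34659510035464, 'cx': 317.69606181576614, 'cy': 198.2429588763248, 'distortion': array([-0.07966739,  0.        ,  0.        ,  0.        ,  0.        ]), 'R': array([[ 0.91682171, -0.39868275, -0.02213619],
       [-0.23998563, -0.50587352, -0.82855228],
       [ 0.31913139,  0.76494708, -0.55947396]]), 't': array([-0.5261397 ,  0.19604905,  0.64065099])}
wrist {'fovy': 69.53899787290055, 'cx': 320.34807843364473, 'cy': 201.31645299846457, 'distortion': array([0.01213753, 0.        , 0.        , 0.        , 0.        ]), 'T_tool_cam': array([[-1.07037904e-03, -3.01079319e-01,  9.53598499e-01,
        -1.35145342e-01],
       [ 9.99998958e-01,  6.01739092e-04,  1.31244871e-03,
        -6.71726371e-04],
       [-9.68968659e-04,  9.53598910e-01,  3.01078361e-01,
        -7.58382294e-02],
       [ 0.00000000e+00,  0.00000000e+00,  0.00000000e+00,
         1.00000000e+00]])}
```

View pics/scene0.png

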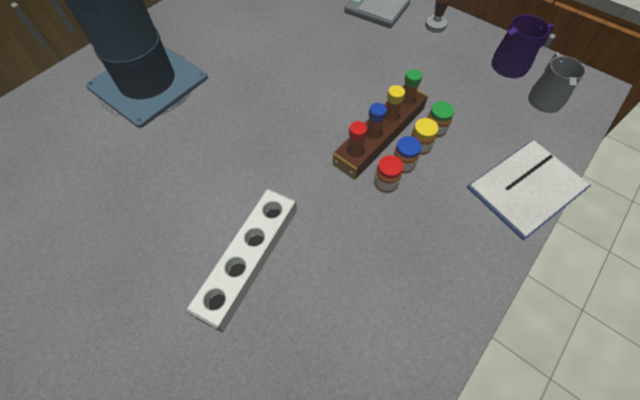

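View pics/side0.png

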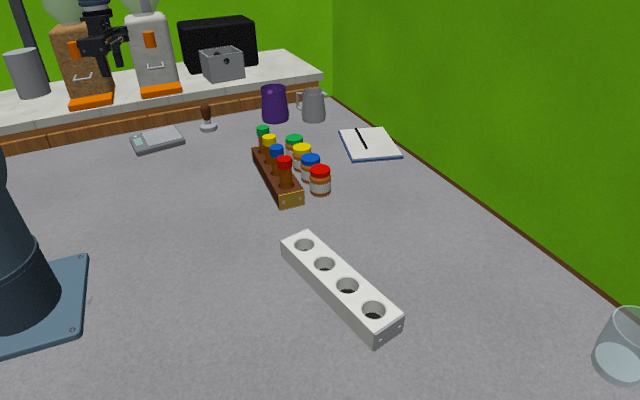

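Scene and side agree. The prep rack is on the +y side with tubes, left to right, green, yellow, blue, red. Scene cap tops are at about (413,75), (396,92), (377,110), (358,129). The white rack is on the right, with holes at about (272,210) to (214,299).

```bash
cat > h.py <<'E'
import numpy as np, cv2
from station import manip
from scipy.spatial.transform import Rotation as Ro
def cam(n,state=None):
    p=manip.camera_params(n); f=200/np.tan(np.radians(p['fovy']/2))
    K=np.array([[f,0,p['cx']],[0,f,p['cy']],[0,0,1]])
    if 'R' in p: R,t=p['R'],p['t']
    else:
        T=np.eye(4); T[:3,:3]=Ro.from_euler('xyz',state['orientation']).as_matrix(); T[:3,3]=state['position']
        M=np.linalg.inv(T@p['T_tool_cam']); R,t=M[:3,:3],M[:3,3]
    return K,np.array(p['distortion']),R,t
def und(c,uv): return cv2.undistortPoints(np.array(uv,float).reshape(-1,1,2),c[0],c[1])[:,0]
def tri(cs,uvs):
    P=[np.c_[c[2],c[3]] for c in cs]
    X=cv2.triangulatePoints(P[0],P[1],und(cs[0],uvs[0]).T,und(cs[1],uvs[1]).T); return (X[:3]/X[3]).T
def plane(c,uv,z):
    d=np.c_[und(c,uv),np.ones(len(uv))]@c[2]; o=-c[2].T@c[3]
    return o+d*((z-o[2])/d[:,2])[:,None]
def proj(c,X): return cv2.projectPoints(np.array(X,float).reshape(-1,3),cv2.Rodrigues(c[2])[0],c[3],c[0],c[1])[0][:,0]
E
python3 - <<'E'
from h import *
np.set_printoptions(precision=4,suppress=True)
a,b=cam('scene'),cam('side')
S=[(413,75),(396,92),(377,110),(358,129),(272,210),(255,237),(235,267),(214,299)]
D=[(263,129),(269,139),(276,149),(284,160),(304,244),(324,263),(347,285),(373,309)]
X=tri([a,b],[S,D]);print(X)
print(plane(a,S[:4],.112),plane(a,S[4:],.042),plane(b,D[:4],.112),plane(b,D[4:],.042))
s=manip.read_state();print(Ro.from_euler('xyz',s['orientation']).as_matrix())
for n,c in(('scene',a),('side',b)):
    im=cv2.imread(f'pics/{n}0.png'); r=(330,60,130,130) if n=='scene' else (240,110,110,100)
    x,y,w,h=r
    cv2.imwrite(f'pics/{n}0c.png',cv2.resize(im[y:y+h,x:x+w],(600,int(600*h/w)),interpolation=cv2.INTER_CUBIC))
E
```

```text
[[ 0.5546  0.317   0.1055]
 [ 0.5521  0.2561  0.1024]
 [ 0.5497  0.1901  0.1039]
 [ 0.5485  0.127   0.1044]
 [ 0.5089 -0.0873  0.0389]
 [ 0.5224 -0.1482  0.0377]
 [ 0.5352 -0.2122  0.0381]
 [ 0.5485 -0.2746  0.0391]]
[[0.5547 0.3136 0.112 ]
 [0.554  0.2497 0.112 ]
 [0.5519 0.1849 0.112 ]
 [0.5513 0.1221 0.112 ]] [[ 0.5103 -0.0883  0.042 ]
 [ 0.5241 -0.1491  0.042 ]
 [ 0.5368 -0.2126  0.042 ]
 [ 0.5496 -0.2747  0.042 ]] [[0.5513 0.2959 0.112 ]
 [0.5471 0.2308 0.112 ]
 [0.5455 0.1712 0.112 ]
 [0.5445 0.112  0.112 ]] [[ 0.5076 -0.0906  0.042 ]
 [ 0.5206 -0.1525  0.042 ]
 [ 0.5335 -0.2156  0.042 ]
 [ 0.5471 -0.2767  0.042 ]]
[[-0.0003  0.3276  0.9448]
 [-0.0013  0.9448 -0.3276]
 [-1.     -0.0013  0.0001]]
```

View pics/wrist0.png

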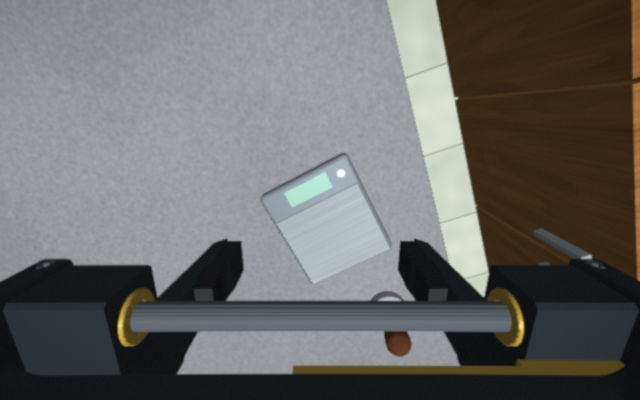

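The wrist picture shows only the scale and the fingers. Triangulated tops are at 0.102–0.106 for the caps (0.112 expected) and about 0.038 for the holes (0.042 expected), with a spacing of about 63 mm. That is good enough to approach. Next I'll turn the jaws across the rows and look from the wrist.

step_arm:
  increments:
    - [[0.077,0,0,-0.04,0,0,0.57],[0.077,0,0,-0.04,0,0,0.57],[0.077,0,0,-0.04,0,0,0.57],[0.077,0,0,-0.04,0,0,0.57],[0.077,0,0,-0.04,0,0,0.57],[0.077,0,0,-0.04,0,0,0.57],[0.077,0,0,-0.04,0,0,0.57],[0.077,0,0,-0.04,0,0,0.57],[0.077,0,0,-0.04,0,0,0.57],[0.077,0,0,-0.04,0,0,0.57],[0.077,0,0,-0.04,0,0,0.57],[0,0,0,0,0,0,0.57]]

```text
time: 1.15
position: [0.2117, 0.6109, 0.3583]
orientation: [-0.26, 1.557, -1.927]
wrist_force: [1.0, 0.4, -0.0]
grip_width: 0.0504
```

```bash
cat >> h.py <<'E'
def go(p,yaw):
    "totals in normalised units from the present pose to TCP p, jaws along world angle yaw, tool down"
    s=manip.read_state(); R=Ro.from_euler('xyz',s['orientation']).as_matrix()
    y=np.array([np.cos(yaw),np.sin(yaw),0]); x=np.array([0,0,-1.]); G=np.c_[x,y,np.cross(x,y)]
    r=Ro.from_matrix(R.T@G).as_rotvec(); d=R.T@(np.array(p)-s['position']); dg=G.T@(np.array(p)-s['position'])
    print('t',s['time'],'pos',s['position'].round(4),'turn',(r/1.5).round(4),'shift',(d/.25).round(4),'shift after turn',(dg/.25).round(4),'w',round(s['grip_width'],4))
E
python3 -c "
from h import *
go((.55,.22,.36),-.03)"
```

```text
t 1.15 pos [0.2117 0.6109 0.3583] turn [-0.0439  0.0085  0.0026] shift [0.0065 1.4965 1.4271] shift after turn [-0.0067  1.3994  1.5225] w 0.0504
```

step_arm:
  increments:
    - [[-0.044,0.0085,0.0026,0,0,0,0.57],[0,0,0,0,0.093,0.101,0.57],[0,0,0,0,0.093,0.101,0.57],[0,0,0,0,0.093,0.101,0.57],[0,0,0,0,0.093,0.101,0.57],[0,0,0,0,0.093,0.101,0.57],[0,0,0,0,0.093,0.101,0.57],[0,0,0,0,0.093,0.101,0.57],[0,0,0,0,0.093,0.101,0.57],[0,0,0,0,0.093,0.101,0.57],[0,0,0,0,0.093,0.101,0.57],[0,0,0,0,0.093,0.101,0.57],[0,0,0,0,0.093,0.101,0.57],[0,0,0,0,0.093,0.101,0.57],[0,0,0,0,0.093,0.101,0.57],[0,0,0,0,0.093,0.101,0.57],[0,0,0,0,0,0,0.57]]

```text
time: 2.57
position: [0.5714, 0.217, 0.3437]
orientation: [-0.747, 1.556, -2.264]
wrist_force: [-0.7, -1.0, 0.5]
grip_width: 0.05
```

Run:
```python
from h import *
import pickle
go((.55,.22,.36),-.03)
s=manip.read_state(); im=manip.read_camera('wrist')[:,:,::-1]
cv2.imwrite('pics/w1.png',im); pickle.dump(s,open('w1.pkl','wb'))
go((.53,-.18,.32),.208)
```

```text
t 2.5667 pos [0.5714 0.217  0.3437] turn [0.0562 0.0077 0.0066] shift [-0.0646 -0.0856 -0.0161] shift after turn [-0.0653 -0.0861 -0.0096] w 0.05
t 2.6167 pos [0.5695 0.2199 0.3433] turn [-0.101   0.0056  0.0086] shift [ 0.1113 -0.2468  1.587 ] shift after turn [ 0.0934 -0.4847  1.5323] w 0.0502
```

View pics/w1.png

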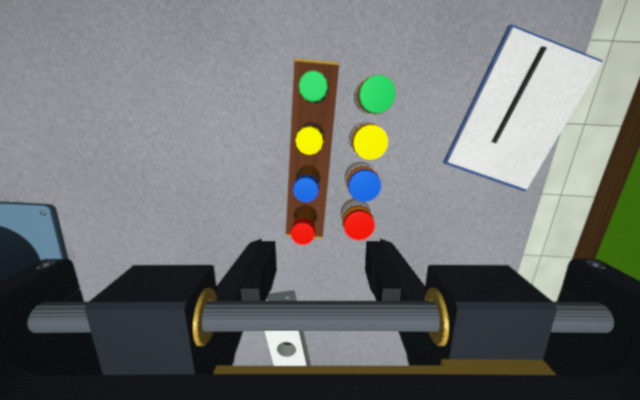

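The wrist view is clear. Caps, green to red, are at (313,86), (309,141), (306,189), (302,233), with the jars one column to the right in the same order. I'll measure the blobs.

```bash
cat >> h.py <<'E'
def blobs(im):
    "colour -> list of (u,v,area) from an RGB picture"
    h=cv2.cvtColor(np.ascontiguousarray(im),cv2.COLOR_RGB2HSV); o={}
    for n,(lo,hi) in dict(green=(55,80),yellow=(24,35),blue=(104,118),red=(174,183)).items():
        H=h[:,:,0].astype(int); H=np.where((n=='red')&(H<90),H+180,H)
        m=((H>=lo)&(H<=hi)&(h[:,:,1]>150)&(h[:,:,2]>110)).astype(np.uint8)
        k,_,st,ce=cv2.connectedComponentsWithStats(m)
        o[n]=[(ce[i][0].round(1),ce[i][1].round(1),st[i][4]) for i in range(1,k) if st[i][4]>60]
    return o
E
python3 - <<'E'
from h import *
import pickle
np.set_printoptions(precision=4,suppress=True)
s=pickle.load(open('w1.pkl','rb')); c=cam('wrist',s)
b=blobs(cv2.imread('pics/w1.png')[:,:,::-1])
print(b)
a=blobs(cv2.imread('pics/scene0.png')[:,:,::-1]); d=blobs(cv2.imread('pics/side0.png')[:,:,::-1]);print(a,d)
for n in b:
    v=sorted(b[n])
    print(n,plane(c,[q[:2] for q in v[:1]],.112),plane(c,[q[:2] for q in v[1:]],.066))
E
```

```text
{'green': [(np.float64(312.8), np.float64(86.0), np.int32(677)), (np.float64(376.8), np.float64(93.7), np.int32(1045))], 'yellow': [(np.float64(369.9), np.float64(141.5), np.int32(962)), (np.float64(308.9), np.float64(140.1), np.int32(651))], 'blue': [(np.float64(364.2), np.float64(185.3), np.int32(801)), (np.float64(305.4), np.float64(188.7), np.int32(508))], 'red': [(np.float64(358.8), np.float64(224.9), np.int32(714)), (np.float64(302.3), np.float64(232.2), np.int32(457))]}
{'green': [(np.float64(413.6), np.float64(74.4), np.int32(99)), (np.float64(442.5), np.float64(109.4), np.int32(230))], 'yellow': [(np.float64(396.5), np.float64(91.5), np.int32(161)), (np.float64(426.3), np.float64(127.2), np.int32(338))], 'blue': [(np.float64(377.7), np.float64(109.0), np.int32(155)), (np.float64(408.9), np.float64(145.6), np.int32(335))], 'red': [(np.float64(358.0), np.float64(127.9), np.int32(186)), (np.float64(390.4), np.float64(165.4), np.int32(400))]} {'green': [(np.float64(293.5), np.float64(137.2), np.int32(97))], 'yellow': [(np.float64(268.2), np.float64(139.3), np.int32(142)), (np.float64(300.9), np.float64(147.9), np.int32(181))], 'blue': [(np.float64(275.7), np.float64(146.7), np.int32(70)), (np.float64(309.9), np.float64(157.2), np.int32(140))], 'red': [(np.float64(283.8), np.float64(161.6), np.int32(171)), (np.float64(319.7), np.float64(170.2), np.int32(216))]}
green [[0.5567 0.318  0.112 ]] [[0.6408 0.3159 0.066 ]]
yellow [[0.5547 0.255  0.112 ]] [[0.6385 0.2529 0.066 ]]
blue [[0.5528 0.1919 0.112 ]] [[0.6371 0.1891 0.066 ]]
red [[0.551  0.1292 0.112 ]] [[0.6352 0.1258 0.066 ]]
```

```bash
python3 -c "
from h import *
go((.551,.129,.22),-.03)"
```

```text
t 2.6167 pos [0.5695 0.2199 0.3433] turn [0.0577 0.0066 0.0079] shift [ 0.4978 -0.0882  0.354 ] shift after turn [ 0.4934 -0.0629  0.3655] w 0.0502
```

step_arm:
  increments:
    - [[0.057,0.0066,0.008,0,0,0,0.57],[0,0,0,0.08,-0.01,0.06,0.57],[0,0,0,0.08,-0.01,0.06,0.57],[0,0,0,0.08,-0.01,0.06,0.57],[0,0,0,0.08,-0.01,0.06,0.57],[0,0,0,0.08,-0.01,0.06,0.57],[0,0,0,0.08,-0.01,0.06,0.57],[0,0,0,0,0,0,0.57],[0,0,0,0,0,0,0.57]]

```text
time: 3.37
position: [0.5448, 0.138, 0.214]
orientation: [-2.255, 1.562, 2.462]
wrist_force: [0.5, 1.3, 1.2]
grip_width: 0.0502
```

Run:
```python
from h import *
import pickle
np.set_printoptions(precision=4,suppress=True)
go((.551,.129,.092),-.03)
s=manip.read_state(); im=manip.read_camera('wrist')
cv2.imwrite('pics/w2.png',im[:,:,::-1])
b=blobs(im); b1=blobs(cv2.imread('pics/w1.png')[:,:,::-1])
c=cam('wrist',s); c1=cam('wrist',pickle.load(open('w1.pkl','rb')))
for n in b:
    v=sorted(b[n])[:1]; v1=sorted(b1[n])[:1]
    if n=='yellow': v=[min(b[n])]; v1=[min(b1[n])]
    if v: print(n,v,plane(c,[v[0][:2]],.112),tri([c1,c],[[v1[0][:2]],[v[0][:2]]]))
```

```text
t 3.3667 pos [0.5448 0.138  0.214 ] turn [ 0.023  -0.0034  0.0044] shift [0.4876 0.0279 0.0387] shift after turn [0.488  0.0259 0.0353] w 0.0502
green [(np.float64(433.3), np.float64(7.3), np.int32(697))] [[0.6254 0.2851 0.112 ]] [[0.579  0.2874 0.1867]]
yellow [(np.float64(332.2), np.float64(56.6), np.int32(1883))] [[0.5543 0.2535 0.112 ]] [[0.5545 0.2545 0.1061]]
blue [(np.float64(328.4), np.float64(142.5), np.int32(1362))] [[0.5524 0.1906 0.112 ]] [[0.5525 0.1899 0.1046]]
red [(np.float64(325.3), np.float64(214.7), np.int32(1164))] [[0.5505 0.1284 0.112 ]] [[0.5506 0.1253 0.1034]]
```

View pics/w2.png

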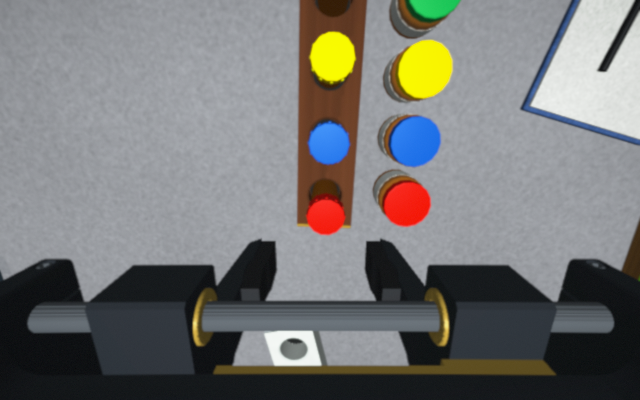

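The red, blue and yellow caps agree between both wrist views to about 1.5 mm. I'll align over red and descend part of the way.

step_arm:
  increments:
    - [[0.023,-0.0034,0.0044,0.04,0.026,0.036,0.57],[0,0,0,0.04,0,0,0.57],[0,0,0,0.04,0,0,0.57],[0,0,0,0.04,0,0,0.57],[0,0,0,0.0,0,0,0.57],[0,0,0,0,0,0,0.57]]

```text
time: 3.92
position: [0.5543, 0.1343, 0.1728]
orientation: [2.068, 1.564, 0.472]
wrist_force: [-0.4, -0.3, 0.2]
grip_width: 0.0502
```

```bash
python3 -c "
from h import *
go((.5507,.1288,.092),-.03)"
```

```text
t 3.9167 pos [0.5543 0.1343 0.1728] turn [ 0.0033 -0.0022 -0.004 ] shift [ 0.3231 -0.0159  0.0235] shift after turn [ 0.3232 -0.0139  0.0225] w 0.0502
```

step_arm:
  increments:
    - [[0.0033,-0.0022,-0.004,0.0,-0.014,0.023,0.57],[0,0,0,0.0,0,0,0.57],[0,0,0,0.04,0,0,0.57],[0,0,0,0.04,0,0,0.57],[0,0,0,0.04,0,0,0.57],[0,0,0,0.0,0,0,0.57],[0,0,0,0,0,0,0.57],[0,0,0,0,0,0,0.57]]

```text
time: 4.58
position: [0.5503, 0.1283, 0.1396]
orientation: [-1.295, 1.57, -2.896]
wrist_force: [0.3, -1.0, -0.2]
grip_width: 0.0504
```

```bash
python3 -c "
from h import *
go((.5507,.1288,.092),-.03)"
```

```text
t 4.5833 pos [0.5503 0.1283 0.1396] turn [-0.0001  0.0002  0.0005] shift [ 0.1902  0.0019 -0.0021] shift after turn [ 0.1902  0.0017 -0.0021] w 0.0504
```

step_arm:
  increments:
    - [[0,0,0,0.038,0.0017,-0.002,0.57],[0,0,0,0.038,0,0,0.57],[0,0,0,0.038,0,0,0.57],[0,0,0,0.038,0,0,0.57],[0,0,0,0.036,0,0,0.57],[0,0,0,0.0,0,0,0.57],[0,0,0,0,0,0,0.57]]

```text
time: 5.17
position: [0.5507, 0.129, 0.0871]
orientation: [-1.374, 1.57, -2.975]
wrist_force: [1.0, -0.2, 0.1]
grip_width: 0.0504
```

```bash
python3 -c "
from h import *
go((.5507,.1288,.092),-.03)"
```

```text
t 5.1667 pos [0.5507 0.129  0.0871] turn [0.0001 0.0001 0.0007] shift [-0.0197  0.0001  0.0009] shift after turn [-0.0197  0.0001  0.0009] w 0.0504
```

step_arm:
  increments:
    - [[0,0,0,-0.018,0,0,0.57],[0,0,0,0,0,0,0.57],[0,0,0,0,0,0,0],[0,0,0,0,0,0,0],[0,0,0,0,0,0,0],[0,0,0,0,0,0,0],[0,0,0,0,0,0,0],[0,0,0,0,0,0,0],[0,0,0,0,0,0,0]]

```text
time: 5.92
position: [0.5515, 0.1292, 0.0934]
orientation: [2.137, 1.57, 0.536]
wrist_force: [-0.0, 0.5, -1.4]
grip_width: 0.0327
```

step_arm:
  increments:
    - [[0,0,0,-0.02,0,0,0],[0,0,0,-0.05,0,0,0],[0,0,0,-0.05,0,0,0],[0,0,0,-0.05,0,0,0],[0,0,0,-0.05,0,0,0],[0,0,0,-0.02,0,0,0],[0,0,0,0,0,0,0],[0,0,0,0,0,0,0]]

```text
time: 6.58
position: [0.5522, 0.1291, 0.162]
orientation: [2.034, 1.567, 0.433]
wrist_force: [0.0, -0.5, -1.5]
grip_width: 0.0328
```

Run:
```python
from h import *
go((.53,-0.02,.16),.208)
cv2.imwrite('pics/w3.png',manip.read_camera('wrist')[:,:,::-1])
```

```text
t 6.5833 pos [0.5522 0.1291 0.162 ] turn [-0.1591 -0.0009 -0.0026] shift [ 0.0065 -0.0705  0.5987] shift after turn [ 0.0078 -0.21    0.565 ] w 0.0328
```

View pics/w3.png

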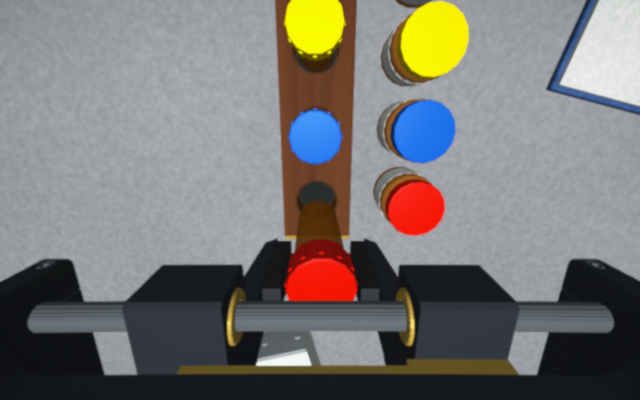

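The red tube is held upright between the jaws and clear of its hole. Next I'll carry it over the far end of the tasting rack and measure the other holes from there.

step_arm:
  increments:
    - [[-0.04,0,0,0,0,0,0],[-0.04,0,0,0,0,0,0],[-0.04,0,0,0,0,0,0],[-0.039,0,0,0,0,0,0],[0,0,0,0,-0.01,0.04,0],[0,0,0,0,-0.02,0.09,0],[0,0,0,0,-0.024,0.11,0],[0,0,0,0,-0.024,0.11,0],[0,0,0,0,-0.024,0.11,0],[0,0,0,0,-0.024,0.11,0],[0,0,0,0,-0.024,0.11,0],[0,0,0,0,-0.024,0.11,0],[0,0,0,0,-0.024,0.11,0],[0,0,0,0,-0.024,0.11,0],[0,0,0,0,-0.024,0.11,0],[0,0,0,0,-0.024,0.11,0],[0,0,0,0,-0.024,0.11,0],[0,0,0,0,-0.02,0.09,0],[0,0,0,0,-0.01,0.04,0],[0,0,0,0,0,0,0]]

```text
time: 8.3
position: [0.5358, -0.275, 0.1511]
orientation: [-1.573, 1.555, -2.956]
wrist_force: [0.1, 0.7, 0.1]
grip_width: 0.0328
```

Run:
```python
from h import *
go((.5484,-.2757,.162),.208)
```

```text
t 8.3 pos [ 0.5358 -0.275   0.1511] turn [-0.0132 -0.0001  0.0108] shift [-0.0442  0.0482  0.0123] shift after turn [-0.0434  0.0487  0.0132] w 0.0328
```

step_arm:
  increments:
    - [[-0.0132,0,0.0108,-0.044,0.048,0.0125,0],[0,0,0,0,0,0,0],[0,0,0,0,0,0,0],[0,0,0,0,0,0,0]]

```text
time: 8.63
position: [0.5466, -0.2723, 0.1599]
orientation: [-2.522, 1.565, 2.396]
wrist_force: [-0.2, 0.5, -0.8]
grip_width: 0.0329
```

Run:
```python
from h import *
import pickle
go((.5484,-.2757,.162),.208)
s=manip.read_state(); im=manip.read_camera('wrist'); pickle.dump(s,open('w4.pkl','wb'))
cv2.imwrite('pics/w4.png',im[:,:,::-1])
```

```text
t 8.6333 pos [ 0.5466 -0.2723  0.1599] turn [-0.0015 -0.0032  0.0022] shift [-0.0085  0.0044  0.0147] shift after turn [-0.0085  0.0044  0.0147] w 0.0329
```

View pics/w4.png

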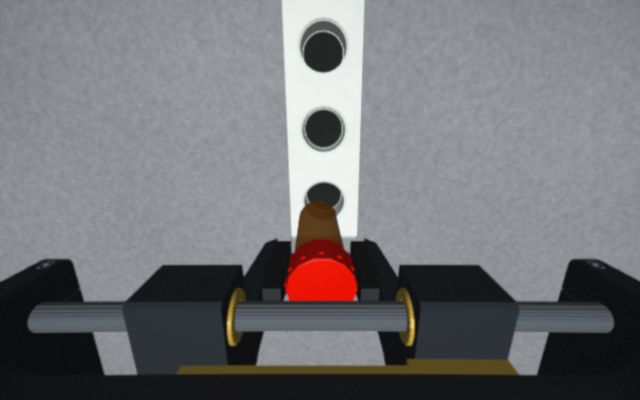

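Two holes show fully at about (323,46) and (323,129). A third at (323,195) is partly behind the tube, and the rack ends at row 237. I'll fit their rims.

```bash
cat > holes.py <<'E'
from h import *
def holes(im,c,z=.042,show=True):
    g=cv2.cvtColor(np.ascontiguousarray(im),cv2.COLOR_RGB2GRAY); m=(g<205).astype(np.uint8)
    k,lab,st,ce=cv2.connectedComponentsWithStats(m); out=[]
    for i in range(1,k):
        if 400<st[i][4]<6000 and st[i][2]<80 and st[i][3]<80 and st[i][1]>0:
            ct=max(cv2.findContours((lab==i).astype(np.uint8),0,1)[0],key=len)
            P=plane(c,ct[:,0].astype(float),z)[:,:2]
            (x,y),r=cv2.minEnclosingCircle(P.astype(np.float32))
            A=np.c_[2*P,np.ones(len(P))]; q=np.linalg.lstsq(A,(P**2).sum(1),rcond=None)[0]
            R=np.sqrt(q[2]+q[0]**2+q[1]**2)
            if show: print(ce[i].round(1),q[:2].round(4),'diam',(2*R).round(4))
            out.append(q[:2])
    return np.array(out)
E
python3 - <<'E'
from holes import *
import pickle
s=pickle.load(open('w4.pkl','rb'))
im=cv2.imread('pics/w4.png')[:,:,::-1]; print(im[129,[290,300,303,306,323]],im[129,285:345].sum(1))
holes(im,cam('wrist',s))
for n in('scene','side'): print(n); holes(cv2.imread(f'pics/{n}0.png')[:,:,::-1],cam(n))
c=cam('wrist',s); e=plane(c,[(282.,3),(364,3),(292,235),(357,237)],.042); print(e)
print(proj(c,[(.5484,-.2757,.042),(.535,-.214,.042),(.5224,-.1508,.042)]))
E
```

```text
[[238 242 239]
 [221 227 224]
 [130 136 133]
 [ 49  52  52]
 [ 36  38  38]] [441 494 622 703 718 719 719 719 719 718 718 718 717 716 706 672 615 487
 399 418 289 153 120 112 110 114 116 114 117 113 110 115 113 112 111 113
 113 113 112 120 116 113 116 114 109 116 117 117 119 115 115 116 115 113
 119 165 317 443 367 395]
[322.7  45. ] [ 0.524 -0.149] diam 0.0377
[323.2 128.9] [ 0.5377 -0.2113] diam 0.037
scene
[234.9 266.6] [ 0.5359 -0.212 ] diam 0.0391
[213.9 299. ] [ 0.5493 -0.2745] diam 0.0391
side
[373.4 309.3] [ 0.5475 -0.2771] diam 0.0381
[[ 0.48791582 -0.12716115  0.042     ]
 [ 0.54855197 -0.11449351  0.042     ]
 [ 0.52888008 -0.31323429  0.042     ]
 [ 0.59010849 -0.30245713  0.042     ]]
[[320.05869108 202.31054584]
 [319.50921003 131.94228436]
 [320.247662    47.83068925]]
```

The wrist fit gives 63.8 mm spacing and 37 mm diameter, and the rack end lands where it should. So yaw is about 0.215 and hole 1 (y = −96 mm) is at (0.5514, −0.2736). Align and lower.

```bash
python3 -c "
from h import *
go((.5513,-.2738,.145),.215)"
```

```text
t 8.6833 pos [ 0.5463 -0.2719  0.1596] turn [-0.0059 -0.0036  0.0027] shift [0.0582 0.0183 0.0118] shift after turn [0.0583 0.0179 0.0116] w 0.0331
```

step_arm:
  increments:
    - [[-0.0059,-0.0036,0.0027,0.02,0.018,0.012,0],[0,0,0,0.02,0,0,0],[0,0,0,0.01,0,0,0],[0,0,0,0,0,0,0],[0,0,0,0,0,0,0]]

```text
time: 9.1
position: [0.551, -0.2705, 0.1439]
orientation: [-2.387, 1.567, 2.544]
wrist_force: [-0.5, 0.8, -0.4]
grip_width: 0.0329
```

```bash
python3 -c "
from h import *
go((.5513,-.2738,.0934),.215)"
```

```text
t 9.1 pos [ 0.551  -0.2705  0.1439] turn [ 0.0025 -0.0016  0.0015] shift [ 0.2019 -0.0011  0.0137] shift after turn [ 0.2019 -0.0015  0.0132] w 0.0329
```

step_arm:
  increments:
    - [[0.0025,-0.0016,0.0015,0.0,-0.001,0.018,0],[0,0,0,0.0,0,0,0],[0,0,0,0.025,0,0,0],[0,0,0,0.03,0,0,0],[0,0,0,0.02,0,0,0],[0,0,0,0,0,0,0],[0,0,0,0,0,0,0]]

```text
time: 9.68
position: [0.5514, -0.2759, 0.1228]
orientation: [-0.906, 1.57, -2.263]
wrist_force: [-0.1, -0.1, -1.0]
grip_width: 0.0327
```

```bash
python3 -c "
from h import *
go((.5513,-.2738,.0934),.215)"
```

```text
t 9.6833 pos [ 0.5514 -0.2759  0.1228] turn [-0.0009  0.0002  0.0002] shift [ 0.1177  0.0016 -0.0082] shift after turn [ 0.1177  0.0015 -0.0082] w 0.0327
```

step_arm:
  increments:
    - [[0,0,0,0.0,0.0015,-0.008,0],[0,0,0,0.02,0,0,0],[0,0,0,0.03,0,0,0],[0,0,0,0.03,0,0,0],[0,0,0,0.02,0,0,0],[0,0,0,0,0,0,0],[0,0,0,0,0,0,0]]

```text
time: 10.27
position: [0.5512, -0.2732, 0.0948]
orientation: [-1.877, 1.57, 3.05]
wrist_force: [-0.9, -0.8, -1.9]
grip_width: 0.0324
```

```bash
python3 -c "
from h import *
go((.5513,-.2738,.0934),.215)"
```

```text
t 10.2667 pos [ 0.5512 -0.2732  0.0948] turn [-0.0006 -0.0001  0.0004] shift [ 0.0054 -0.0001  0.0022] shift after turn [ 0.0054 -0.0002  0.0022] w 0.0324
```

step_arm:
  increments:
    - [[0,0,0,0.007,0,0.002,0],[0,0,0,0,0,0,0],[0,0,0,0,0,0,0.57],[0,0,0,0,0,0,0.57],[0,0,0,0,0,0,0.57],[0,0,0,0,0,0,0.57],[0,0,0,-0.03,0,0,0.57],[0,0,0,-0.06,0,0,0.57],[0,0,0,-0.08,0,0,0.57],[0,0,0,-0.08,0,0,0.57],[0,0,0,-0.04,0,0,0.57],[0,0,0,0,0,0,0.57],[0,0,0,0,0,0,0.57]]

```text
time: 11.35
position: [0.5519, -0.2744, 0.1715]
orientation: [0.85, 1.569, -0.508]
wrist_force: [1.4, 0.1, -0.0]
grip_width: 0.0503
```

Run:
```python
from h import *
go((.5525,.1912,.165),-.03)
cv2.imwrite('pics/w5.png',manip.read_camera('wrist')[:,:,::-1])
```

```text
t 11.35 pos [ 0.5519 -0.2744  0.1715] turn [ 0.1624  0.0007 -0.001 ] shift [ 0.0243  0.3969 -1.8195] shift after turn [ 0.0259 -0.0535 -1.8615] w 0.0503
```

View pics/w5.png

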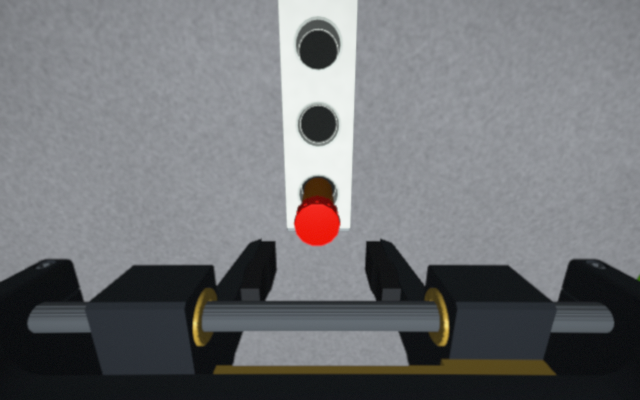

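Red stands in the end hole, cap at (317,223). On to blue.

step_arm:
  increments:
    - [[0.04,0,0,0,0,0,0.57],[0.04,0,0,0,0,0,0.57],[0.04,0,0,0,0,0,0.57],[0.04,0,0,0,0,0,0.57],[0,0,0,0,-0.003,-0.05,0.57],[0,0,0,0,-0.003,-0.1,0.57],[0,0,0,0,-0.003,-0.125,0.57],[0,0,0,0,-0.003,-0.125,0.57],[0,0,0,0,-0.003,-0.125,0.57],[0,0,0,0,-0.003,-0.125,0.57],[0,0,0,0,-0.003,-0.125,0.57],[0,0,0,0,-0.003,-0.125,0.57],[0,0,0,0,-0.003,-0.125,0.57],[0,0,0,0,-0.003,-0.125,0.57],[0,0,0,0,-0.003,-0.125,0.57],[0,0,0,0,-0.003,-0.125,0.57],[0,0,0,0,-0.003,-0.125,0.57],[0,0,0,0,-0.003,-0.125,0.57],[0,0,0,0,-0.003,-0.1,0.57],[0,0,0,0,-0.003,-0.05,0.57]]

```text
time: 13.07
position: [0.5334, 0.2075, 0.1528]
orientation: [-1.571, 1.543, 3.136]
wrist_force: [-0.1, -0.0, 0.4]
grip_width: 0.0505
```

Run:
```python
from holes import *
import pickle
go((.5525,.1912,.165),-.03)
R=Ro.from_matrix
# pose at w5 (stationary): position & rotation from printed state
im=cv2.imread('pics/w5.png')[:,:,::-1]
c=cam('wrist',dict(position=np.array([.5519,-.2744,.1715]),orientation=np.array([.85,1.569,-.508])))
b=blobs(im)['red']; print(b,plane(c,[b[0][:2]],.112)); holes(im,c)
```

```text
t 13.0667 pos [0.5334 0.2075 0.1528] turn [0.016  0.0002 0.0185] shift [-0.0507  0.0754  0.0646] shift after turn [-0.0486  0.0783  0.0627] w 0.0505
[(np.float64(316.6), np.float64(223.0), np.int32(1592))] [[ 0.55148385 -0.27565307  0.112     ]]
[317.5  42.9] [ 0.5245 -0.1486] diam 0.0378
[317.7 123.9] [ 0.538  -0.2111] diam 0.0372
```

step_arm:
  increments:
    - [[0.016,0,0.0185,-0.03,0.078,0.063,0.57],[0,0,0,0,0,0,0.57],[0,0,0,0,0,0,0.57],[0,0,0,0,0,0,0.57]]

```text
time: 13.4
position: [0.5499, 0.1958, 0.1574]
orientation: [-1.314, 1.567, -2.903]
wrist_force: [0.2, -0.3, 0.1]
grip_width: 0.0501
```

```bash
cat >> h.py <<'E'
def cap(n,z=.112):
    s=manip.read_state(); im=manip.read_camera('wrist'); b=min(blobs(im)[n]); print(n,b,plane(cam('wrist',s),[b[:2]],z).round(4))
E
python3 - <<'E'
from h import *
go((.5525,.1912,.093),-.03)
cap('blue')
E
```

```text
t 13.4 pos [0.5499 0.1958 0.1574] turn [0.0078 0.0007 0.0025] shift [0.2574 0.0117 0.018 ] shift after turn [0.2575 0.0109 0.0181] w 0.0501
blue (np.float64(321.8), np.float64(235.2), np.int32(1840)) [[0.5526 0.1914 0.112 ]]
```

step_arm:
  increments:
    - [[0.0078,0,0.0025,0,0.0115,0.019,0.57],[0,0,0,0,0,0,0.57],[0,0,0,0,0,0,0.57],[0,0,0,0.03,0,0,0.57],[0,0,0,0.03,0,0,0.57],[0,0,0,0.02,0,0,0.57],[0,0,0,0.0,0,0,0.57],[0,0,0,0,0,0,0.57]]

```text
time: 14.12
position: [0.5513, 0.1879, 0.1339]
orientation: [-0.924, 1.567, -2.528]
wrist_force: [-0.5, -1.2, -0.7]
grip_width: 0.0504
```

Run:
```python
from h import *
go((.5525,.1913,.093),-.03)
```

```text
t 14.1167 pos [0.5513 0.1879 0.1339] turn [-0.0026  0.0015  0.002 ] shift [ 0.1635  0.0049 -0.014 ] shift after turn [ 0.1636  0.0045 -0.0136] w 0.0504
```

step_arm:
  increments:
    - [[-0.0026,0.0015,0.002,0,0.0047,-0.012,0.57],[0,0,0,0,0,0,0.57],[0,0,0,0.02,0,0,0.57],[0,0,0,0.035,0,0,0.57],[0,0,0,0.035,0,0,0.57],[0,0,0,0.035,0,0,0.57],[0,0,0,0.02,0,0,0.57],[0,0,0,0,0,0,0.57],[0,0,0,0,0,0,0.57]]

```text
time: 14.87
position: [0.5522, 0.1916, 0.0929]
orientation: [-1.392, 1.57, -2.991]
wrist_force: [-0.2, -0.6, -0.1]
grip_width: 0.0503
```

Run:
```python
from h import *
go((.5525,.1913,.093),-.03)
```

```text
t 14.8667 pos [0.5522 0.1916 0.0929] turn [0.0008 0.0001 0.0006] shift [-0.0005  0.0013  0.0011] shift after turn [-0.0005  0.0013  0.0011] w 0.0503
```

Aligned. Close and lift.

step_arm:
  increments:
    - [[0,0,0,0,0,0,0],[0,0,0,0,0,0,0],[0,0,0,0,0,0,0],[0,0,0,0,0,0,0],[0,0,0,0,0,0,0],[0,0,0,0,0,0,0],[0,0,0,0,0,0,0],[0,0,0,-0.02,0,0,0],[0,0,0,-0.05,0,0,0],[0,0,0,-0.05,0,0,0],[0,0,0,-0.05,0,0,0],[0,0,0,-0.05,0,0,0],[0,0,0,-0.02,0,0,0],[0,0,0,0,0,0,0],[0,0,0,0,0,0,0]]

```text
time: 16.12
position: [0.5537, 0.1917, 0.1627]
orientation: [2.113, 1.567, 0.513]
wrist_force: [0.7, 0.4, -1.0]
grip_width: 0.033
```

Run:
```python
from h import *
go((.538,-.2112,.16),.215)
```

```text
t 16.1167 pos [0.5537 0.1917 0.1627] turn [-0.163  -0.0012 -0.0026] shift [ 0.0073 -0.0152  1.6127] shift after turn [ 0.0109 -0.4052  1.561 ] w 0.033
```

step_arm:
  increments:
    - [[-0.041,0,0,0,0,0,0],[-0.041,0,0,0,0,0,0],[-0.041,0,0,0,0,0,0],[-0.04,0,0,0,0,0,0],[0,0,0,0,-0.01,0.04,0],[0,0,0,-0.003,-0.02,0.09,0],[0,0,0,-0.003,-0.025,0.11,0],[0,0,0,-0.003,-0.025,0.11,0],[0,0,0,-0.003,-0.025,0.11,0],[0,0,0,-0.003,-0.025,0.11,0],[0,0,0,-0.003,-0.025,0.11,0],[0,0,0,-0.003,-0.025,0.11,0],[0,0,0,-0.003,-0.025,0.11,0],[0,0,0,-0.003,-0.025,0.11,0],[0,0,0,-0.003,-0.025,0.11,0],[0,0,0,-0.003,-0.025,0.11,0],[0,0,0,-0.003,-0.025,0.11,0],[0,0,0,0,-0.02,0.07,0],[0,0,0,0,-0.01,0.03,0],[0,0,0,0,0,0,0]]

```text
time: 17.78
position: [0.5375, -0.2057, 0.1645]
orientation: [-1.491, 1.561, -2.868]
wrist_force: [0.3, 0.2, -1.3]
grip_width: 0.0328
```

Run:
```python
from h import *
go((.538,-.2112,.155),.215)
```

```text
t 17.7833 pos [ 0.5375 -0.2057  0.1645] turn [-0.0144  0.0005  0.0067] shift [ 0.038  -0.0018  0.0219] shift after turn [ 0.038  -0.0026  0.0219] w 0.0328
```

step_arm:
  increments:
    - [[-0.0144,0,0.0067,0.02,-0.002,0.02,0],[0,0,0,0.02,0,0,0],[0,0,0,0.02,0,0,0],[0,0,0,0.02,0,0,0],[0,0,0,0.01,0,0,0],[0,0,0,0,0,0,0],[0,0,0,0,0,0,0]]

```text
time: 18.37
position: [0.5376, -0.2037, 0.1386]
orientation: [-2.67, 1.565, 2.259]
wrist_force: [-0.7, -0.8, -0.2]
grip_width: 0.033
```

Run:
```python
from holes import *
go((.538,-.2112,.093),.215)
s=manip.read_state(); holes(manip.read_camera('wrist'),cam('wrist',s))
```

```text
t 18.3667 pos [ 0.5376 -0.2037  0.1386] turn [ 0.0011 -0.0031  0.0016] shift [ 0.1821 -0.0043  0.0306] shift after turn [ 0.1823 -0.0047  0.0297] w 0.033
[316.9  46.3] [ 0.5106 -0.0865] diam 0.0379
[316.9 137.3] [ 0.5242 -0.149 ] diam 0.037
```

step_arm:
  increments:
    - [[0.001,-0.003,0.0016,0.0,-0.0045,0.03,0],[0,0,0,0,0,0,0],[0,0,0,0,0,0,0],[0,0,0,0,0,0,0]]

```text
time: 18.75
position: [0.5389, -0.2119, 0.1393]
orientation: [0.973, 1.569, -0.383]
wrist_force: [-0.6, -0.3, -0.5]
grip_width: 0.033
```

Run:
```python
from holes import *
go((.538,-.2112,.093),.215)
```

```text
t 18.75 pos [ 0.5389 -0.2119  0.1393] turn [ 0.0004  0.0007 -0.001 ] shift [ 0.1853 -0.0031 -0.0038] shift after turn [ 0.1853 -0.0029 -0.0036] w 0.033
```

step_arm:
  increments:
    - [[0,0,0,0.02,-0.003,-0.003,0],[0,0,0,0.035,0,0,0],[0,0,0,0.035,0,0,0],[0,0,0,0.035,0,0,0],[0,0,0,0.03,0,0,0],[0,0,0,0.01,0,0,0],[0,0,0,0,0,0,0],[0,0,0,0,0,0,0]]

```text
time: 19.42
position: [0.5375, -0.2113, 0.0928]
orientation: [0.941, 1.57, -0.415]
wrist_force: [-0.4, -0.1, 6.7]
grip_width: 0.0328
```

Run:
```python
from holes import *
go((.538,-.2112,.093),.215)
```

```text
t 19.4167 pos [ 0.5375 -0.2113  0.0928] turn [ 0.      0.0002 -0.0003] shift [-0.0008  0.002  -0.0001] shift after turn [-0.0008  0.002  -0.0001] w 0.0328
```

Blue is on the bottom, with +6.7 N upward. Release, rise and return for yellow.

step_arm:
  increments:
    - [[0,0,0,0,0,0,0.57],[0,0,0,0,0,0,0.57],[0,0,0,0,0,0,0.57],[0,0,0,0,0,0,0.57],[0,0,0,-0.03,0,0,0.57],[0,0,0,-0.06,0,0,0.57],[0,0,0,-0.08,0,0,0.57],[0,0,0,-0.08,0,0,0.57],[0,0,0,-0.04,0,0,0.57],[0,0,0,0,0,0,0.57],[0,0,0,0,0,0,0.57]]

```text
time: 20.33
position: [0.538, -0.2115, 0.1716]
orientation: [1.138, 1.568, -0.218]
wrist_force: [0.1, 0.1, -0.1]
grip_width: 0.0504
```

Run:
```python
from holes import *
cap('blue')
go((.5545,.2545,.165),-.03)
```

```text
blue (np.float64(317.7), np.float64(220.8), np.int32(1555)) [[ 0.5379 -0.2114  0.112 ]]
t 20.3833 pos [ 0.538  -0.2116  0.1714] turn [ 0.1632  0.0007 -0.0019] shift [ 0.0245  0.4615 -1.8075] shift after turn [ 0.0256  0.0099 -1.8655] w 0.0504
```

step_arm:
  increments:
    - [[0.041,0,0,0,0,0,0.57],[0.041,0,0,0,0,0,0.57],[0.041,0,0,0,0,0,0.57],[0.04,0,0,0,0,0,0.57],[0,0,0,-0.004,0.005,-0.05,0.57],[0,0,0,-0.004,0.005,-0.1,0.57],[0,0,0,-0.004,0.005,-0.125,0.57],[0,0,0,-0.004,0.005,-0.125,0.57],[0,0,0,-0.004,0.005,-0.125,0.57],[0,0,0,-0.004,0.005,-0.125,0.57],[0,0,0,-0.004,0.005,-0.125,0.57],[0,0,0,-0.004,0.005,-0.125,0.57],[0,0,0,-0.004,0.005,-0.125,0.57],[0,0,0,-0.004,0.005,-0.125,0.57],[0,0,0,-0.004,0.005,-0.125,0.57],[0,0,0,-0.004,0.005,-0.125,0.57],[0,0,0,-0.004,0.005,-0.125,0.57],[0,0,0,-0.004,0.005,-0.12,0.57],[0,0,0,-0.004,0.005,-0.08,0.57],[0,0,0,0,0,-0.03,0.57]]

```text
time: 22.05
position: [0.5652, 0.2428, 0.1609]
orientation: [-1.26, 1.539, -2.881]
wrist_force: [-1.2, -0.1, 0.0]
grip_width: 0.0501
```

step_arm:
  increments:
    - [[0,0,0,0,0,0,0.57],[0,0,0,0,0,0,0.57],[0,0,0,0,0,0,0.57]]

```text
time: 22.3
position: [0.5634, 0.2426, 0.158]
orientation: [-1.221, 1.535, -2.84]
wrist_force: [0.6, -0.9, -0.6]
grip_width: 0.0503
```

Run:
```python
from holes import *
cap('yellow')
go((.5545,.2545,.135),-.03)
```

```text
yellow (np.float64(306.6), np.float64(209.7), np.int32(2181)) [[0.5554 0.2562 0.112 ]]
t 22.35 pos [0.5635 0.2418 0.158 ] turn [-0.0128  0.0083  0.0228] shift [ 0.0928 -0.0354 -0.05  ] shift after turn [ 0.0922 -0.0376 -0.0496] w 0.0498
```

step_arm:
  increments:
    - [[-0.0128,0.0083,0.0228,0.02,-0.037,-0.05,0.57],[0,0,0,0.02,0,0,0.57],[0,0,0,0.01,0,0,0.57],[0,0,0,0,0,0,0.57],[0,0,0,0,0,0,0.57]]

```text
time: 22.77
position: [0.5568, 0.2458, 0.1456]
orientation: [0.268, 1.567, -1.344]
wrist_force: [0.1, -0.5, -0.4]
grip_width: 0.0501
```

Run:
```python
from holes import *
cap('yellow')
go((.5546,.2547,.093),-.03)
```

```text
yellow (np.float64(313.4), np.float64(220.5), np.int32(2455)) [[0.5549 0.2568 0.112 ]]
t 22.8167 pos [0.557  0.2457 0.1456] turn [-0.0077  0.0025 -0.0008] shift [ 0.2104 -0.0111 -0.0365] shift after turn [ 0.2106 -0.0105 -0.0359] w 0.0501
```

step_arm:
  increments:
    - [[-0.0077,0.0025,-0.0008,0,-0.01,-0.04,0.57],[0,0,0,0,0,0,0.57],[0,0,0,0,0,0,0.57],[0,0,0,0,0,0,0.57]]

```text
time: 23.15
position: [0.5561, 0.256, 0.1462]
orientation: [2.21, 1.57, 0.609]
wrist_force: [-0.3, -0.5, -0.2]
grip_width: 0.0505
```

Run:
```python
from holes import *
cap('yellow')
go((.5546,.2555,.093),-.03)
```

```text
yellow (np.float64(315.2), np.float64(234.5), np.int32(2395)) [[0.5548 0.2572 0.112 ]]
t 23.2 pos [0.5561 0.2558 0.1463] turn [-0.0005 -0.0002 -0.0005] shift [ 0.213  -0.0063  0.0013] shift after turn [ 0.213  -0.0062  0.0013] w 0.0502
```

step_arm:
  increments:
    - [[0,0,0,0.02,-0.0055,-0.002,0.57],[0,0,0,0.035,0,0,0.57],[0,0,0,0.035,0,0,0.57],[0,0,0,0.035,0,0,0.57],[0,0,0,0.035,0,0,0.57],[0,0,0,0.03,0,0,0.57],[0,0,0,0,0,0,0.57],[0,0,0,0,0,0,0.57]]

```text
time: 23.87
position: [0.5537, 0.2557, 0.092]
orientation: [-0.843, 1.569, -2.444]
wrist_force: [0.3, -0.5, 0.3]
grip_width: 0.0503
```

Run:
```python
from holes import *
go((.5546,.256,.093),-.03)
```

```text
t 23.8667 pos [0.5537 0.2557 0.092 ] turn [-0.0005  0.0009  0.001 ] shift [-0.0041  0.0037 -0.0013] shift after turn [-0.0041  0.0037 -0.0013] w 0.0503
```

step_arm:
  increments:
    - [[0,0,0,-0.004,0.003,0,0.57],[0,0,0,0,0,0,0],[0,0,0,0,0,0,0],[0,0,0,0,0,0,0],[0,0,0,0,0,0,0],[0,0,0,0,0,0,0],[0,0,0,0,0,0,0],[0,0,0,0,0,0,0],[0,0,0,-0.02,0,0,0],[0,0,0,-0.05,0,0,0],[0,0,0,-0.05,0,0,0],[0,0,0,-0.05,0,0,0],[0,0,0,-0.05,0,0,0],[0,0,0,-0.02,0,0,0],[0,0,0,0,0,0,0],[0,0,0,0,0,0,0]]

```text
time: 25.2
position: [0.5565, 0.2563, 0.1637]
orientation: [2.066, 1.566, 0.464]
wrist_force: [-0.1, -0.6, -0.3]
grip_width: 0.0326
```

Run:
```python
from h import *
go((.5242,-.149,.16),.215)
```

```text
t 25.2 pos [0.5565 0.2563 0.1637] turn [-0.1642 -0.0011 -0.0028] shift [ 0.0112 -0.0785  1.6245] shift after turn [ 0.015  -0.4723  1.5563] w 0.0326
```

step_arm:
  increments:
    - [[-0.042,0,0,0,0,0,0],[-0.041,0,0,0,0,0,0],[-0.041,0,0,0,0,0,0],[-0.04,0,0,0,0,0,0],[0,0,0,0,-0.01,0.04,0],[0,0,0,-0.003,-0.025,0.09,0],[0,0,0,-0.003,-0.03,0.11,0],[0,0,0,-0.003,-0.03,0.11,0],[0,0,0,-0.003,-0.03,0.11,0],[0,0,0,-0.003,-0.03,0.11,0],[0,0,0,-0.003,-0.03,0.11,0],[0,0,0,-0.003,-0.03,0.11,0],[0,0,0,-0.003,-0.03,0.11,0],[0,0,0,-0.003,-0.03,0.11,0],[0,0,0,-0.003,-0.03,0.11,0],[0,0,0,-0.003,-0.03,0.11,0],[0,0,0,-0.003,-0.03,0.11,0],[0,0,0,0,-0.02,0.07,0],[0,0,0,0,-0.01,0.03,0],[0,0,0,0,0,0,0]]

```text
time: 26.87
position: [0.5254, -0.1442, 0.1664]
orientation: [-1.399, 1.563, -2.777]
wrist_force: [0.0, -0.7, -0.6]
grip_width: 0.0328
```

step_arm:
  increments:
    - [[0,0,0,0,0,0,0],[0,0,0,0,0,0,0]]

```text
time: 27.03
position: [0.5248, -0.1433, 0.1659]
orientation: [-1.548, 1.562, -2.928]
wrist_force: [0.3, 0.5, -0.2]
grip_width: 0.033
```

Run:
```python
from h import *
go((.5242,-.149,.14),.215)
```

```text
t 27.0333 pos [ 0.5248 -0.1433  0.1659] turn [-0.0163  0.0001  0.0057] shift [ 0.1037 -0.0056  0.022 ] shift after turn [ 0.1036 -0.007   0.0218] w 0.033
```

step_arm:
  increments:
    - [[-0.0163,0,0.0057,0.03,0,0,0],[0,0,0,0.03,0,0,0],[0,0,0,0.02,0,0,0],[0,0,0,0,0,0,0],[0,0,0,0,-0.005,0.025,0],[0,0,0,0,0,0,0],[0,0,0,0,0,0,0],[0,0,0,0,0,0,0]]

```text
time: 27.7
position: [0.5265, -0.1422, 0.1442]
orientation: [-3.075, 1.567, 1.861]
wrist_force: [-0.3, -0.4, -1.0]
grip_width: 0.0327
```

Run:
```python
from holes import *
go((.5242,-.149,.093),.215)
s=manip.read_state(); holes(manip.read_camera('wrist'),cam('wrist',s))
```

```text
t 27.7 pos [ 0.5265 -0.1422  0.1442] turn [ 0.0057 -0.0023  0.0002] shift [ 0.2047 -0.0149  0.0252] shift after turn [ 0.2048 -0.0147  0.0246] w 0.0327
[314.6 134.4] [ 0.5107 -0.0864] diam 0.0374
```

step_arm:
  increments:
    - [[0.0057,-0.0023,0,0,-0.0145,0.026,0],[0,0,0,0,0,0,0],[0,0,0,0,0,0,0],[0,0,0,0,0,0,0]]

```text
time: 28.08
position: [0.5244, -0.1505, 0.1447]
orientation: [0.697, 1.57, -0.66]
wrist_force: [0.5, -0.5, -1.9]
grip_width: 0.033
```

Run:
```python
from holes import *
go((.5242,-.149,.093),.215)
```

```text
t 28.0833 pos [ 0.5244 -0.1505  0.1447] turn [-0.0012  0.0005 -0.0004] shift [ 0.207   0.0004 -0.0063] shift after turn [ 0.207   0.0006 -0.0062] w 0.033
```

step_arm:
  increments:
    - [[0,0,0,0,0.0005,-0.006,0],[0,0,0,0.02,0,0,0],[0,0,0,0.035,0,0,0],[0,0,0,0.035,0,0,0],[0,0,0,0.035,0,0,0],[0,0,0,0.035,0,0,0],[0,0,0,0.018,0,0,0],[0,0,0,0.005,0,0,0],[0,0,0,0,0,0,0],[0,0,0,0,0,0,0]]

```text
time: 28.92
position: [0.5241, -0.1489, 0.0935]
orientation: [-0.854, 1.57, -2.211]
wrist_force: [-0.9, -0.2, 1.8]
grip_width: 0.0328
```

Run:
```python
from holes import *
go((.5242,-.149,.093),.215)
```

```text
t 28.9167 pos [ 0.5241 -0.1489  0.0935] turn [-0.0012  0.0002  0.0002] shift [0.0018 0.0002 0.0004] shift after turn [0.0018 0.0002 0.0004] w 0.0328
```

Yellow is down with light upward contact. Release and go for green.

step_arm:
  increments:
    - [[0,0,0,0,0,0,0.57],[0,0,0,0,0,0,0.57],[0,0,0,0,0,0,0.57],[0,0,0,0,0,0,0.57],[0,0,0,-0.03,0,0,0.57],[0,0,0,-0.06,0,0,0.57],[0,0,0,-0.08,0,0,0.57],[0,0,0,-0.08,0,0,0.57],[0,0,0,-0.04,0,0,0.57],[0,0,0,0,0,0,0.57],[0,0,0,0,0,0,0.57]]

```text
time: 29.83
position: [0.5242, -0.1489, 0.1707]
orientation: [0.657, 1.57, -0.7]
wrist_force: [-0.1, -0.2, -0.7]
grip_width: 0.0501
```

Run:
```python
from holes import *
cap('yellow')
go((.5566,.319,.165),-.03)
```

```text
yellow (np.float64(317.2), np.float64(219.8), np.int32(1749)) [[ 0.5233 -0.1477  0.112 ]]
t 29.8833 pos [ 0.5241 -0.1489  0.1704] turn [0.1619 0.0002 0.    ] shift [ 0.0211  0.5223 -1.8021] shift after turn [ 0.0216  0.0736 -1.8748] w 0.0503
```

step_arm:
  increments:
    - [[0.041,0,0,0,0,0,0.57],[0.041,0,0,0,0,0,0.57],[0.04,0,0,0,0,0,0.57],[0.04,0,0,0,0,0,0.57],[0,0,0,-0.004,0.007,-0.05,0.57],[0,0,0,-0.004,0.007,-0.1,0.57],[0,0,0,-0.004,0.007,-0.125,0.57],[0,0,0,-0.004,0.007,-0.125,0.57],[0,0,0,-0.004,0.007,-0.125,0.57],[0,0,0,-0.004,0.007,-0.125,0.57],[0,0,0,-0.004,0.007,-0.125,0.57],[0,0,0,-0.004,0.007,-0.125,0.57],[0,0,0,-0.004,0.007,-0.125,0.57],[0,0,0,-0.004,0.007,-0.125,0.57],[0,0,0,-0.004,0.007,-0.125,0.57],[0,0,0,-0.004,0.007,-0.125,0.57],[0,0,0,-0.004,0.007,-0.125,0.57],[0,0,0,-0.004,0.007,-0.125,0.57],[0,0,0,-0.004,0.006,-0.09,0.57],[0,0,0,0,0,-0.04,0.57]]

```text
time: 31.55
position: [0.5598, 0.3098, 0.1585]
orientation: [-1.201, 1.536, -2.824]
wrist_force: [-0.2, 0.2, 0.1]
grip_width: 0.0503
```

step_arm:
  increments:
    - [[0,0,0,0,0,0,0.57],[0,0,0,0,0,0,0.57],[0,0,0,0,0,0,0.57]]

```text
time: 31.8
position: [0.5579, 0.3101, 0.1551]
orientation: [-1.169, 1.531, -2.789]
wrist_force: [0.6, -0.2, 0.2]
grip_width: 0.0503
```

Run:
```python
from holes import *
cap('green')
go((.5566,.319,.14),-.03)
```

```text
green (np.float64(317.7), np.float64(217.7), np.int32(1910)) [[0.557  0.3188 0.112 ]]
t 31.85 pos [0.558  0.3093 0.1552] turn [-0.0135  0.0104  0.0245] shift [ 0.0603 -0.0053 -0.0394] shift after turn [ 0.0607 -0.0068 -0.0386] w 0.0499
```

step_arm:
  increments:
    - [[-0.0135,0.0104,0.0245,0.02,0,-0.03,0.57],[0,0,0,0.01,0,0,0.57],[0,0,0,0,0,0,0.57],[0,0,0,0,0,-0.02,0.57],[0,0,0,0,0,0,0.57],[0,0,0,0,0,0,0.57]]

```text
time: 32.35
position: [0.5607, 0.3125, 0.1483]
orientation: [-0.085, 1.567, -1.698]
wrist_force: [-0.0, -0.2, 0.3]
grip_width: 0.0501
```

Run:
```python
from holes import *
cap('green')
go((.5568,.319,.093),-.03)
```

```text
green (np.float64(310.8), np.float64(225.7), np.int32(2015)) [[0.5568 0.319  0.112 ]]
t 32.4 pos [0.5608 0.3128 0.1484] turn [-0.0081  0.0025  0.0001] shift [ 0.2215 -0.017  -0.025 ] shift after turn [ 0.2216 -0.0167 -0.0244] w 0.0499
```

step_arm:
  increments:
    - [[-0.0081,0.0025,0,0,-0.017,-0.026,0.57],[0,0,0,0,0,0,0.57],[0,0,0,0,0,0,0.57],[0,0,0,0,0,0,0.57]]

```text
time: 32.73
position: [0.5567, 0.3204, 0.1487]
orientation: [-3.047, 1.57, 1.637]
wrist_force: [-0.3, -0.7, -0.7]
grip_width: 0.0506
```

Run:
```python
from holes import *
go((.5568,.319,.093),-.03)
```

```text
t 32.7333 pos [0.5567 0.3204 0.1487] turn [ 0.0009 -0.0004  0.    ] shift [0.2228 0.0008 0.0058] shift after turn [0.2228 0.0007 0.0056] w 0.0506
```

step_arm:
  increments:
    - [[0,0,0,0.02,0.0005,0.004,0.57],[0,0,0,0.035,0,0,0.57],[0,0,0,0.035,0,0,0.57],[0,0,0,0.035,0,0,0.57],[0,0,0,0.035,0,0,0.57],[0,0,0,0.03,0,0,0.57],[0,0,0,0.01,0,0,0.57],[0,0,0,0,0,0,0.57],[0,0,0,0,0,0,0.57]]

```text
time: 33.48
position: [0.5556, 0.3184, 0.0911]
orientation: [-1.035, 1.567, -2.634]
wrist_force: [0.7, 0.1, 0.0]
grip_width: 0.0504
```

Run:
```python
from holes import *
go((.5568,.319,.093),-.03)
```

```text
t 33.4833 pos [0.5556 0.3184 0.0911] turn [0.0007 0.0011 0.0019] shift [-0.0074  0.0046 -0.0026] shift after turn [-0.0074  0.0046 -0.0026] w 0.0504
```

step_arm:
  increments:
    - [[0,0,0.002,-0.007,0.004,-0.002,0.57],[0,0,0,0,0,0,0.57],[0,0,0,0,0,0,0],[0,0,0,0,0,0,0],[0,0,0,0,0,0,0],[0,0,0,0,0,0,0],[0,0,0,0,0,0,0],[0,0,0,0,0,0,0],[0,0,0,0,0,0,0],[0,0,0,-0.02,0,0,0],[0,0,0,-0.05,0,0,0],[0,0,0,-0.05,0,0,0],[0,0,0,-0.05,0,0,0],[0,0,0,-0.05,0,0,0],[0,0,0,-0.02,0,0,0],[0,0,0,0,0,0,0],[0,0,0,0,0,0,0]]

```text
time: 34.9
position: [0.5586, 0.3199, 0.1639]
orientation: [1.954, 1.565, 0.354]
wrist_force: [-0.0, 0.5, -1.1]
grip_width: 0.0325
```

Run:
```python
from h import *
go((.5107,-.0864,.16),.215)
```

```text
t 34.9 pos [0.5586 0.3199 0.1639] turn [-0.1628 -0.0011 -0.004 ] shift [ 0.0111 -0.144   1.6301] shift after turn [ 0.0157 -0.5338  1.5469] w 0.0325
```

step_arm:
  increments:
    - [[-0.041,0,0,0,0,0,0],[-0.041,0,0,0,0,0,0],[-0.041,0,0,0,0,0,0],[-0.04,0,0,0,0,0,0],[0,0,0,0,-0.01,0.04,0],[0,0,0,-0.003,-0.03,0.09,0],[0,0,0,-0.003,-0.035,0.11,0],[0,0,0,-0.003,-0.035,0.11,0],[0,0,0,-0.003,-0.035,0.11,0],[0,0,0,-0.003,-0.035,0.11,0],[0,0,0,-0.003,-0.035,0.11,0],[0,0,0,-0.003,-0.035,0.11,0],[0,0,0,-0.003,-0.035,0.11,0],[0,0,0,-0.003,-0.035,0.11,0],[0,0,0,-0.003,-0.035,0.11,0],[0,0,0,-0.003,-0.035,0.11,0],[0,0,0,-0.003,-0.035,0.11,0],[0,0,0,0,-0.02,0.07,0],[0,0,0,0,-0.01,0.03,0],[0,0,0,0,0,0,0]]

```text
time: 36.57
position: [0.5122, -0.0839, 0.1662]
orientation: [-1.274, 1.565, -2.652]
wrist_force: [-0.2, 0.3, -1.1]
grip_width: 0.0328
```

step_arm:
  increments:
    - [[0,0,0,0,0,0,0],[0,0,0,0,0,0,0]]

```text
time: 36.73
position: [0.5117, -0.0831, 0.1658]
orientation: [-1.445, 1.564, -2.826]
wrist_force: [-0.5, 0.0, -1.6]
grip_width: 0.0331
```

Run:
```python
from h import *
go((.5107,-.0864,.14),.215)
```

```text
t 36.7333 pos [ 0.5117 -0.0831  0.1658] turn [-0.0163  0.0005  0.0043] shift [ 0.1033 -0.0058  0.0122] shift after turn [ 0.1032 -0.0068  0.0121] w 0.0331
```

step_arm:
  increments:
    - [[-0.0163,0,0.0043,0.03,0,0,0],[0,0,0,0.03,0,0,0],[0,0,0,0.02,0,0,0],[0,0,0,0,0,0,0],[0,0,0,0,0,0,0],[0,0,0,0,-0.01,0.02,0],[0,0,0,0,0,0,0],[0,0,0,0,0,0,0],[0,0,0,0,0,0,0]]

```text
time: 37.48
position: [0.5116, -0.0813, 0.1443]
orientation: [3.128, 1.569, 1.78]
wrist_force: [-0.0, 0.2, -1.3]
grip_width: 0.0335
```

Run:
```python
from holes import *
go((.5107,-.0864,.093),.215)
```

```text
t 37.4833 pos [ 0.5116 -0.0813  0.1443] turn [ 0.0056 -0.0014 -0.    ] shift [ 0.205  -0.0081  0.0195] shift after turn [ 0.2051 -0.0079  0.0191] w 0.0335
```

step_arm:
  increments:
    - [[0.0056,-0.0014,0,0,-0.008,0.018,0],[0,0,0,0,0,0,0],[0,0,0,0,0,0,0],[0,0,0,0,0,0,0]]

```text
time: 37.82
position: [0.5109, -0.0872, 0.1448]
orientation: [1.107, 1.57, -0.251]
wrist_force: [-0.0, 0.4, -1.5]
grip_width: 0.0328
```

Run:
```python
from holes import *
go((.5107,-.0864,.093),.215)
```

```text
t 37.8167 pos [ 0.5109 -0.0872  0.1448] turn [-0.0013  0.0004 -0.0007] shift [ 0.2072 -0.0003 -0.0032] shift after turn [ 2.072e-01 -1.000e-04 -3.100e-03] w 0.0328
```

step_arm:
  increments:
    - [[0,0,0,0,0,-0.003,0],[0,0,0,0.02,0,0,0],[0,0,0,0.035,0,0,0],[0,0,0,0.035,0,0,0],[0,0,0,0.035,0,0,0],[0,0,0,0.035,0,0,0],[0,0,0,0.018,0,0,0],[0,0,0,0.005,0,0,0],[0,0,0,0,0,0,0],[0,0,0,0,0,0,0]]

```text
time: 38.65
position: [0.5112, -0.0868, 0.0944]
orientation: [1.327, 1.57, -0.031]
wrist_force: [-1.0, 0.3, 2.7]
grip_width: 0.0333
```

Run:
```python
from holes import *
go((.5107,-.0864,.093),.215)
```

```text
t 38.65 pos [ 0.5112 -0.0868  0.0944] turn [-0.0015  0.0001 -0.0005] shift [ 0.0057 -0.0016 -0.0021] shift after turn [ 0.0057 -0.0016 -0.0021] w 0.0333
```

Green is in contact with the bottom. Release, rise and back off towards +y so the wrist view covers the whole rack.

step_arm:
  increments:
    - [[0,0,0,0.003,0,0,0],[0,0,0,0,0,0,0.57],[0,0,0,0,0,0,0.57],[0,0,0,0,0,0,0.57],[0,0,0,0,0,0,0.57],[0,0,0,-0.03,0,0,0.57],[0,0,0,-0.06,0,0,0.57],[0,0,0,-0.1,0,0,0.57],[0,0,0,-0.12,0,0,0.57],[0,0,0,-0.12,0.01,0.05,0.57],[0,0,0,-0.12,0.01,0.07,0.57],[0,0,0,-0.12,0.01,0.07,0.57],[0,0,0,-0.12,0.01,0.07,0.57],[0,0,0,-0.12,0,0.07,0.57],[0,0,0,-0.06,0,0.07,0.57],[0,0,0,-0.03,0,0.03,0.57],[0,0,0,0,0,0,0.57],[0,0,0,0,0,0,0.57],[0,0,0,0,0,0,0.57]]

```text
time: 40.23
position: [0.5419, -0.1945, 0.3611]
orientation: [-0.595, 1.569, -1.954]
wrist_force: [-0.3, -0.5, -0.1]
grip_width: 0.05
```

Run:
```python
from holes import *
s=manip.read_state(); im=manip.read_camera('wrist'); c=cam('wrist',s); b=blobs(im)
print(s['position'])
H=np.array([(.5514,-.2736),(.538,-.2112),(.5242,-.149),(.5107,-.0864)])
for n,h in zip(('red','blue','yellow','green'),H):
    for q in b[n]: p=plane(c,[q[:2]],.112)[0,:2]; print(n,q,p.round(4),'err mm',((p-h)*1e3).round(1))
cv2.imwrite('pics/w9.png',im[:,:,::-1])
a=manip.read_camera('scene'); cv2.imwrite('pics/scene9.png',a[:,:,::-1]); d=manip.read_camera('side'); cv2.imwrite('pics/side9.png',d[:,:,::-1])
A,D=blobs(a),blobs(d); A0,D0=[blobs(cv2.imread(f'pics/{n}0.png')[:,:,::-1]) for n in('scene','side')]
print({n:[tuple(map(float,q)) for q in A[n]] for n in A}); print({n:[tuple(map(float,q)) for q in D[n]] for n in D})
v=np.hstack([a[60:360,180:480],d[100:400,190:490]])[:,:,::-1]
cv2.imwrite('pics/both9.png',cv2.resize(v,(800,400)))
```

```text
[ 0.54192245 -0.19448481  0.36106317]
red (np.float64(313.8), np.float64(225.2), np.int32(410)) [ 0.5515 -0.2752] err mm [ 0.1 -1.6]
blue (np.float64(313.9), np.float64(180.5), np.int32(437)) [ 0.5381 -0.2107] err mm [0.1 0.5]
yellow (np.float64(313.2), np.float64(132.9), np.int32(513)) [ 0.5243 -0.1488] err mm [0.1 0.2]
green (np.float64(312.2), np.float64(81.4), np.int32(567)) [ 0.5104 -0.0886] err mm [-0.3 -2.2]
{'green': [(442.6, 109.3, 220.0)], 'yellow': [(426.2, 127.3, 345.0), (247.0, 220.1, 264.0)], 'blue': [(408.9, 145.6, 337.0), (225.9, 251.9, 280.0)], 'red': [(390.4, 165.5, 401.0), (201.3, 288.3, 365.0)]}
{'green': [(293.5, 137.3, 98.0), (301.8, 214.7, 158.0)], 'yellow': [(301.0, 147.9, 182.0), (323.6, 237.1, 376.0)], 'blue': [(309.9, 157.2, 140.0), (348.9, 255.9, 313.0)], 'red': [(319.6, 170.4, 220.0), (377.4, 283.1, 490.0)]}
```

View pics/both9.png

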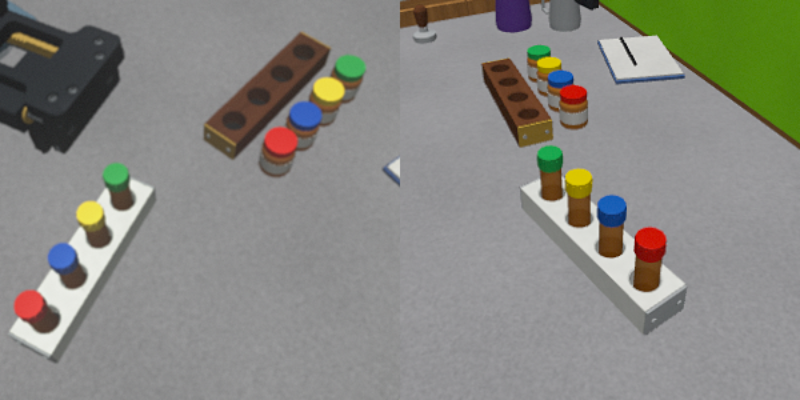

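View pics/w9.png

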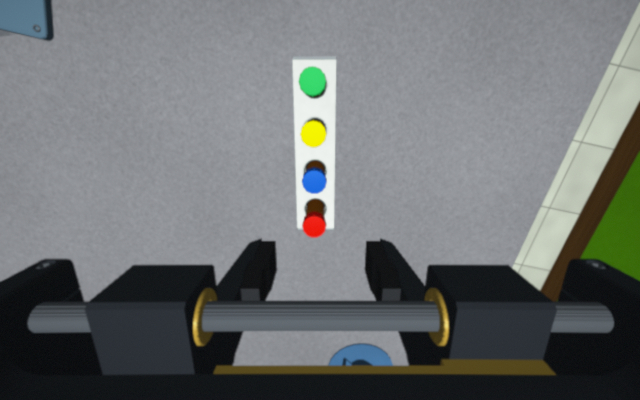

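In the scene and side crops all four tubes stand upright in the white rack, left to right green, yellow, blue, red. The jars' blobs moved less than 0.3 px. One last check that all the caps are at the same height.

Run:
```python
from h import *
a=cv2.imread('pics/scene9.png')[175:205,255:285,::-1]
h=cv2.cvtColor(np.ascontiguousarray(a),cv2.COLOR_RGB2HSV); m=(h[:,:,0]>50)&(h[:,:,0]<85)&(h[:,:,1]>110)
y,x=np.nonzero(m); g=(x.mean()+255,y.mean()+175); print(g,len(x))
S=[(201.3,288.3),(225.9,251.9),(247.0,220.1),g]; D=[(377.4,283.1),(348.9,255.9),(323.6,237.1),(301.8,214.7)]
print(tri([cam('scene'),cam('side')],[S,D]).round(4))
```

```text
(np.float64(266.4007936507937), np.float64(190.78968253968253)) 252
[[ 0.5473 -0.2788  0.102 ]
 [ 0.5349 -0.2134  0.1052]
 [ 0.5197 -0.1505  0.1014]
 [ 0.5074 -0.0881  0.1084]]
```

Run:
```python
from h import *
A,D=cam('scene'),cam('side')
rng=dict(red=(172,186),blue=(100,122),yellow=(20,36),green=(48,85)); P=dict(red=((201,288),(377,283)),blue=((226,252),(349,256)),yellow=((247,220),(324,237)),green=((267,190),(301,216)))
for n in P:
    uv=[]
    for f,(u,v) in zip(('scene9','side9'),P[n]):
        h=cv2.cvtColor(cv2.imread(f'pics/{f}.png')[v-18:v+18,u-18:u+18],cv2.COLOR_BGR2HSV); H=h[:,:,0].astype(int)
        if n=='red': H=np.where(H<90,H+180,H)
        y,x=np.nonzero((H>=rng[n][0])&(H<=rng[n][1])&(h[:,:,1]>120)&(h[:,:,2]>50)); uv.append([(x.mean()+u-18,y.mean()+v-18)]); 
        uv[-1][0]+=(len(x),)
    print(n,uv,tri([A,D],[[q[0][:2]] for q in uv]).round(4))
```

```text
red [[(np.float64(201.6433734939759), np.float64(288.96626506024097), 415)], [(np.float64(377.1931818181818), np.float64(283.0473484848485), 528)]] [[ 0.5477 -0.2786  0.1014]]
blue [[(np.float64(225.87936507936507), np.float64(252.18412698412698), 315)], [(np.float64(348.5931034482759), np.float64(257.7954022988506), 435)]] [[ 0.534  -0.2136  0.102 ]]
yellow [[(np.float64(247.4124293785311), np.float64(221.6497175141243), 354)], [(np.float64(323.38539042821156), np.float64(237.1234256926952), 397)]] [[ 0.5205 -0.1507  0.1001]]
green [[(np.float64(266.3931623931624), np.float64(190.53418803418805), 234)], [(np.float64(302.0846394984326), np.float64(218.82131661442006), 319)]] [[ 0.5057 -0.0874  0.1014]]
```

With whole-cap masks, all four cap centroids stand at 0.100–0.102 m (cap centre 0.101 expected), so all are fully home.

```bash
python3 -c "
from station import manip
print(manip.hand_in(), manip.read_state()['time'])"
```

```text
the job is handed in; nothing more can be done
the job is handed in; nothing more can be done
```

All four tubes are in the white tasting rack in their original order, left to right green, yellow, blue, red, and the job is handed in. The last clock reading, before the final pictures, was 40.2 s of the 102 s allowed. I took each tube by its cap with the jaws across the row, lowered it to the bottom of its hole and released it.

**Final checks:**
- **Hole centres:** In the last wrist picture the caps sit 0.2 to 2.2 mm from the measured hole centres (limit 8 mm). Green is the furthest out at 2.2 mm, then red at 1.6 mm.
- **Depth:** Triangulated from the scene and side cameras, all four caps stand at 0.100–0.102 m, against 0.101 m expected for a tube fully home.
- **Jars:** The jar lids moved less than 0.3 pixels in both fixed views.
- **Clearance:** The gripper is open and well above the rack.

**What disagreed:**
- My first depth check gave uneven cap heights (0.101–0.108 m). The colour mask caught only the bright tops of the blue and green caps, and the figures agreed once I measured whole caps.
- In that depth check the scene and side cameras placed the tubes about 4 mm from where the wrist camera did in x, and up to 3.4 mm in y. I used the wrist camera for both the grasps and the holes.

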